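# Pack three knife-handle slabs into the marking-out fence

### The arm

A 6-joint arm with a two-finger parallel gripper is mounted at the origin on the work surface. World frame = base frame: x ahead of the robot, y to its left, z up, the work surface at z = 0. Lengths are in mm, angles in rad, forces in N, time in s.
With the tool pointing down it reaches from about 325 to 850 mm from the base axis. Payload 4.4 kg.
Tool frame: the origin (TCP) lies at the very end of the fingers, on their centre line; the grasp point (between the pads) lies 19 mm behind it; z points along the fingers, y is the line along which they close (so a half turn about z gives the same grasp; the last joint's range is limited). The gripper opens to 94 mm and grips with 3 to 60 N. Pads are 16 mm wide; open, the fingers measure 119 mm over their backs; the gripper's body (75 mm by 177 mm) begins 78 mm behind the grasp point.
Start: joints at [-1.482, 0.207, 1.542, -0, 1.393, -0.15], TCP at [136.554, -558.552, 205.447] pointing down, gripper open.
Joint ranges: [-2.73, 2.73], [-0.86, 2.22], [0.23, 2.46], [-1.11, 4.25], [0.08, 2.63], [-2.82, 2.82]. Speed limits (rad/s): [2.79, 2.79, 3.14, 3.14, 3.14, 3.14].

### API

Orientations are given as a unit quaternion [x, y, z, w].
In Python, from bench import bot, imaging, workorder, find_in gives the robot as it stands. The module is installed in compiled form; this text tells all that it offers.
- The arm moves only by the tool jog_arm, never from a script. Its argument "moves" is a list of rows, each a list of 7 numbers: the turn, a rotation vector about the tool's x, y, z in degrees, then the shift along the tool's x, y, z in cm, then the closure, from -1 (fully open) to 1 (shut). In form: [[rx, ry, rz, dx, dy, dz, jaw], ...]. A call has 1 to 12 rows; each row shifts and turns the commanded pose from where the row before left it, along the tool's axes as they then stand; what a row does not reach is not made up. A row lasts 1/8 s, in which the tool goes at most 62.5 mm and 10.7 degrees, less where a joint would pass 70% of its speed; a pose out of reach is approached as far as the arm can. A call with a gripper value outside its range is refused whole. The fingers move at their own pace and stop on an object; the grip force is fixed at half the most. Time passes only in rows, so rows that do not move let the fingers close. It gives the time, the measured TCP pose, the force, the opening and the grip force at its end, in the units of the state.
- bot.state(): the state, without advancing time (a new reading comes with each control period).
- imaging.read_camera(name): name is "scene" or "top" or "wrist"; returns a dict with "img" (384x512x3 uint8, red, green, blue), "fx", "fy", "cx", "cy" (pixels), "rvec" (rotation vector, rad) and "tvec" (3), from world to camera coordinates, as OpenCV has them; the wrist camera has in their place "mount" (4x4, takes a point from camera to tool coordinates, whose origin is the TCP and whose axes are the flange's). Camera axes: x right, y down, z forward; pixel columns grow to the right and rows downward; lengths in mm; the calibration is good to about 2 mm. The wrist camera is an equidistant fisheye: a pixel r from the principal point sees the ray r / f radians off the axis. A picture is of the moment at which its call begins: read the wrist's pose just before it. There is no depth.
- workorder.finish_job(): hands the job in; it is judged then, once.
Trained networks look in a picture, given as the dict that the camera call returned (one of the last four; its "shot" number tells which), for a name from the list of things; names that differ only in an ending like _2 or _b are one class to them, and where a whole thing is asked for, a point or a joint stands for the part that bears it (a point fixed in the world has none). Each returns a list of dicts, best first, with "p" (0 to 1); they miss things now and then, are a little off and sometimes report something else, mostly with a low value. They report only what shows in the picture. A call takes as long as a camera call. They do not tell look-alikes from the thing itself.
- find_in(picture, target): "point" ([x, y, z] in mm, in world coordinates, good to about 4 mm: the middle of the surface that is visible of it).
The state is a dict: "t": time; "joint_pos": joint angles; "dq": joint speeds; "joint_torque": joint torques, N m; "eef_pos": TCP position; "orientation": TCP orientation; "ft_force": force on the tool from outside, world axes, zero at the start; "torque": the same for the moment, N m; "grip_width": finger opening in mm; "gripper_force": force on a finger pad.
Only numpy, scipy, OpenCV 4.12 (cv2) and the standard library are available. Lean on these libraries where they do the work, as an engineer would, in place of code of your own. Each camera call takes 0.05 s, during which the arm holds its last target. There are 200 camera calls.

### The job

Pack the three handle slabs tightly side by side along the blue fence bar for marking out, sliding them flat on the bench without lifting or tipping them: first push the red one flat onto the bar and along it up to the steel jaw of the yellow end stop, then the green one onto the bar and snug against the red, then the maple one onto the bar and snug against the green. Seat each one endways along the bar with a definite but gentle press of about 12 N, kept on for a moment, never ramming it (30 N or more); leave a row with no gaps, and do not disturb the tin, hammer or wrench.

Things in the scene. Friction and masses are not known exactly. Their poses are not given: they have to be found in the camera images.
- fence: Blue square fence bar, 26 mm wide and high, fixed to the bench. Origin on its inner face, at bench height. The inner face is the plane x = 0 and looks to -x (to the robot); the bar runs from y = +60 mm to -560 mm. Seated slabs have their x axis along the bar's x, a 76 mm end face on the bar (centre at x = -45 mm), and follow one another along -y, every 76 mm.
- stop: Yellow end stop (100 by 36 by 26 mm) fixed at the bar's left end, axes as the bar's; origin at bench height, where its -y face meets the bar. It carries a steel jaw, 94 mm along x, 24 mm high, locked at a hand-set distance that is not reported: its face (looks to -y) stands 12 to 42 mm from the yellow block, so find it by touch; red's centre ends 38 mm beyond that face.
- red_center (a point): Red laminate slab, 90 mm (own x) by 76 mm (own y) by 20 mm thick, lying flat, loose; point at its centre (10 mm up); x starts within 0.35 rad of the bar's x. About 0.26 kg. Slabs start in a row on the robot's side of the bar, in any order.
- green_center (a point): Green laminate slab, 90 mm (own x) by 76 mm (own y) by 20 mm thick, lying flat, loose; point at its centre (10 mm up); x starts within 0.35 rad of the bar's x. About 0.26 kg. Slabs slide with dry friction of 1 to 4 N; a rise of several newtons above that means contact with bar, jaw or slab.
- maple_center (a point): Pale maple wood slab, 90 mm (own x) by 76 mm (own y) by 20 mm thick, lying flat, loose; point at its centre (10 mm up); x starts within 0.35 rad of the bar's x. About 0.14 kg. Between the starting row and the long bar a strip is free, wide enough to slide one slab along the bar. Rammed means over 30 N of contact force.
- tin_mid (a point): Small white and yellow tin, 60 mm across, 65 mm high, standing; point 10 mm above its base. A bystander: leave it where it is.
- hammer_mid (a point): Wooden-handled hammer lying to the robot's right; point near its middle. A bystander: leave it where it is.
- wrench_mid (a point): Steel wrench lying to the robot's left; point near its middle. A bystander: leave it where it is.
Not all that is in view belongs to the job. Of the things that look like the part that bears green_center, take the one that is farthest from the robot's base at the start.

How it is judged:
By the outcome, as a careful person would: the job done as asked, in the order asked, and still so for the second after the job is handed in, with the robot touching nothing.
It also fails if it takes over 72 s, if anything falls off the work surface, if the arm or the gripper's body presses on something with over 40 N, if the wrist force passes 120 N, or if a joint passes its speed limit or range.

## Working session

There is one attempt and no reset: what is moved stays moved. The work goes in short steps, Python scripts to look and compute and a tool call to move; the robot and the scene stay as the last step left them, time stands still between calls to the robot, and variables do not carry over. Pictures are saved under pics/ and viewed, at most 10 in all, crops included, and the job is handed in when it is done.

Besides the shell and the picture viewer there is one more tool, called after "Call:" as name(argument=value, ...), one argument or row to a line, values as JSON. jog_arm: Moves the arm, as the interface text tells. Its arguments: {"type":"object","properties":{"moves":{"type":"array"}},"required":["moves"]}

```bash
mkdir -p pics; cat > h.py <<'E'
import numpy as np, cv2
from bench import bot, imaging, workorder, find_in
def cam(n):
    return imaging.read_camera(n)
def save(d,name,scale=1,crop=None):
    im=d["img"][:,:,::-1]
    if crop: im=im[crop[1]:crop[3],crop[0]:crop[2]]
    im=cv2.resize(im,None,fx=scale,fy=scale,interpolation=cv2.INTER_CUBIC)
    cv2.imwrite("pics/"+name,im)
def px2w(d,uv,z):
    R,_=cv2.Rodrigues(np.array(d["rvec"],float)); t=np.array(d["tvec"],float).reshape(3)
    c=-R.T@t
    r=R.T@np.array([(uv[0]-d["cx"])/d["fx"],(uv[1]-d["cy"])/d["fy"],1])
    return c+r*(z-c[2])/r[2]
def w2px(d,p):
    K=np.array([[d["fx"],0,d["cx"]],[0,d["fy"],d["cy"]],[0,0,1.]])
    return cv2.projectPoints(np.array(p,float).reshape(-1,1,3),np.array(d["rvec"],float),np.array(d["tvec"],float),K,None)[0].reshape(-1,2)
E
python3 - <<'E'
from h import *
s=bot.state(); print({k:np.round(v,3) for k,v in s.items()})
for n in ("top","scene"):
    d=cam(n); save(d,n+"0.png",1.5)
    print(n,d["fx"],d["cx"],d["cy"],np.round(d["rvec"],3),np.round(d["tvec"],1))
    for k in ("fence","stop","red_center","green_center","maple_center","tin_mid","hammer_mid","wrench_mid"):
        print(k,[(np.round(r["point"],1).tolist(),round(r["p"],2),w2px(d,r["point"]).round().tolist()) for r in find_in(d,k)[:4]])
E
```

```text
{'t': np.float64(0.0), 'joint_pos': array([-1.481,  0.207,  1.543, -0.   ,  1.394, -0.15 ]), 'dq': array([-0.   ,  0.   ,  0.001, -0.001,  0.001,  0.001]), 'joint_torque': array([ 0.0000e+00, -3.7088e+01, -2.8142e+01,  7.0000e-02,  3.6000e-02,
       -0.0000e+00]), 'eef_pos': array([ 136.489, -557.708,  204.289]), 'orientation': array([ 0.993,  0.12 ,  0.   , -0.001]), 'ft_force': array([ 0.682, -0.003, -0.476]), 'torque': array([0.007, 0.002, 0.005]), 'gripper_force': np.float64(0.0), 'grip_width': np.float64(93.83)}
top 373.3384016735661 251.06210542175438 187.1543466883779 [ 2.192 -2.187  0.049] [ -24.8  466.1 1103.9]
fence [([704.4, 64.2, 23.6], 0.74, [[222.0, 108.0]])]
stop [([633.9, 314.7, 25.8], 0.67, [[138.0, 131.0]])]
red_center [([461.2, -254.2, 21.6], 0.58, [[329.0, 189.0]])]
green_center [([246.9, -325.3, 20.2], 0.92, [[354.0, 262.0]]), ([467.4, -100.2, 24.5], 0.74, [[277.0, 187.0]]), ([305.0, -171.0, 22.7], 0.68, [[301.0, 242.0]])]
maple_center [([478.0, 35.7, 15.4], 0.81, [[231.0, 183.0]])]
tin_mid [([432.9, 196.4, 67.8], 0.68, [[173.0, 198.0]])]
hammer_mid [([605.4, -4
[... 259 characters left out ...]
[714.2, 153.0, 24.7], 0.61, [[215.0, 241.0]])]
stop [([637.5, 330.3, 27.9], 0.75, [[275.0, 266.0]]), ([437.1, 412.6, 6.1], 0.69, [[352.0, 260.0]])]
red_center [([471.5, -250.2, 19.3], 0.88, [[216.0, 161.0]]), ([638.4, 327.5, 24.7], 0.34, [[274.0, 266.0]])]
green_center [([312.3, -161.1, 21.4], 0.8, [[264.0, 158.0]]), ([253.2, -310.2, 18.8], 0.74, [[254.0, 140.0]]), ([483.2, -83.7, 17.9], 0.63, [[238.0, 181.0]])]
maple_center [([485.9, 46.0, 23.0], 0.95, [[259.0, 198.0]]), ([435.8, 414.3, 7.7], 0.28, [[353.0, 259.0]])]
tin_mid [([450.9, 221.3, 51.3], 0.57, [[303.0, 213.0]])]
hammer_mid [([615.8, -442.2, 23.2], 0.91, [[159.0, 150.0]])]
wrench_mid [([434.7, 414.2, 5.9], 0.68, [[353.0, 260.0]])]
```

View pics/top0.png

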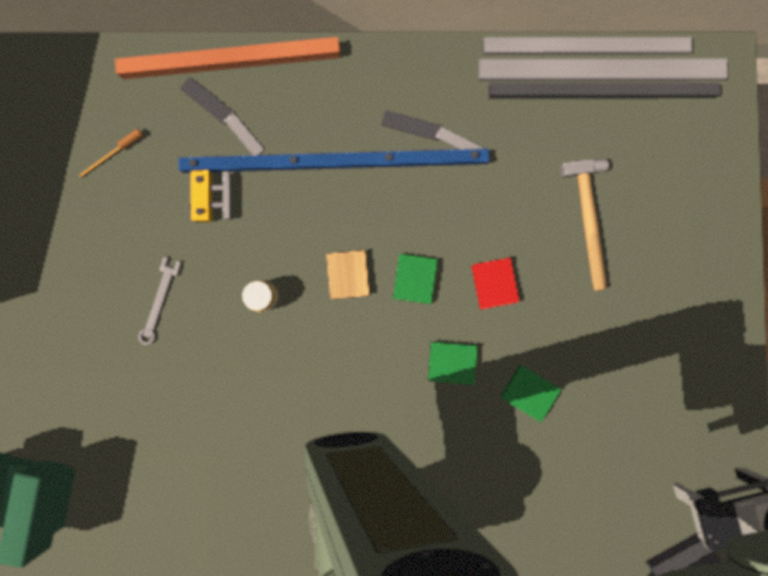

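View pics/scene0.png

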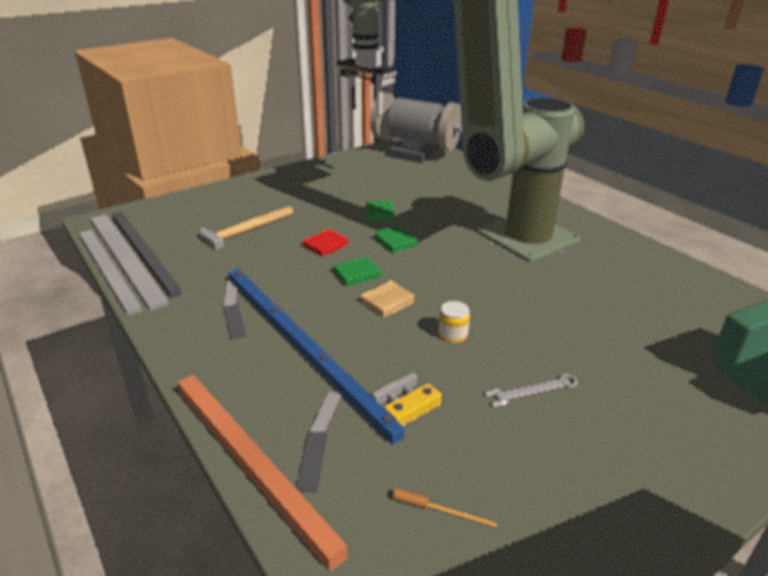

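The three green look-alikes in the top picture (original px) are (277,187), (302,241) and (354,261), at about 478, 350 and 408 mm from the base. The one at (277,187), standing in the row, is farthest. I'll confirm it in a crop and measure the outlines.

```bash
cat >> h.py <<'E'
def rects(d,z=20):
    hsv=cv2.cvtColor(d["img"],cv2.COLOR_RGB2HSV)
    H,S,V=[hsv[:,:,i].astype(int) for i in range(3)]
    M={"red":((H<6)|(H>174))&(S>150)&(V>90),"green":(H>45)&(H<75)&(S>130)&(V>50),"maple":(H>8)&(H<22)&(S>75)&(V>120),"fence":(H>100)&(H<125)&(S>120)&(V>60),"yellow":(H>20)&(H<32)&(S>170)&(V>120)}
    out=[]
    for k,m in M.items():
        c,_=cv2.findContours(m.astype(np.uint8),cv2.RETR_EXTERNAL,cv2.CHAIN_APPROX_NONE)
        for q in c:
            if cv2.contourArea(q)<120: continue
            zz={"fence":26,"yellow":26}.get(k,z)
            w=np.array([px2w(d,p,zz)[:2] for p in q[:,0]],np.float32)
            r=cv2.minAreaRect(w); out.append((k,np.round(r[0],1),np.round(r[1],1),round(r[2],1),np.round(q[:,0].mean(0))))
    return out
E
python3 - <<'E'
from h import *
d=cam("top")
for r in rects(d): print(*r)
save(d,"crop1.png",4,(110,90,310,230))
E
```

```text
red [ 462.6 -257.7] [90.7 81.3] 11.3 [330. 188.]
green [ 246. -324.] [91.  73.3] 58.8 [353. 262.]
green [ 306. -173.] [88.6 73.9] 85.4 [301. 241.]
green [471.7 -99.8] [73.4 87.7] 82.3 [277. 185.]
maple [479.2  35.7] [96.6 81.3] 5.3 [231. 183.]
maple [ 565.  -447.2] [238.1  29.9] 7.1 [394. 154.]
maple [637. 333.] [103.7  39.3] 1.1 [133. 130.]
maple [724.8 518.6] [ 18.6 151.9] 36.7 [ 73. 101.]
maple [925.4 283.1] [ 38.5 462.5] 5.6 [150.  36.]
fence [706.5  62.8] [ 26.9 614.3] 1.8 [222. 107.]
yellow [634.4 329.4] [100.  36.] 1.1 [133. 130.]
```

View pics/crop1.png

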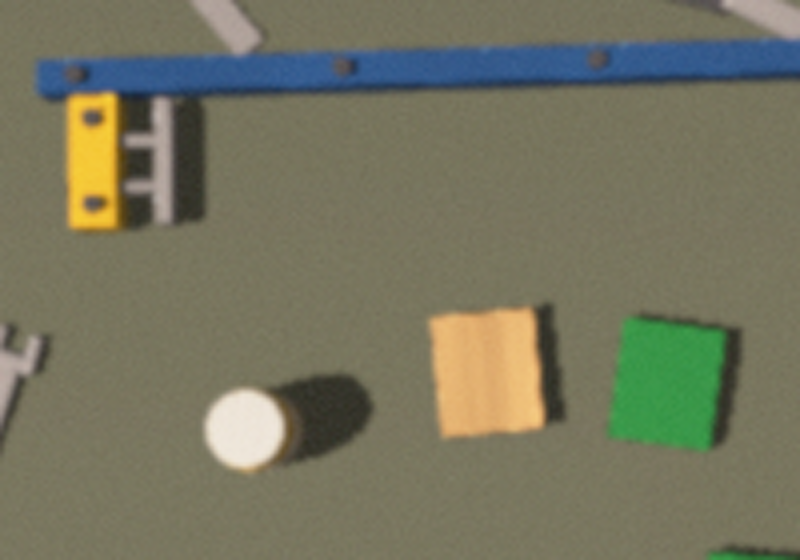

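Crop 1 confirms it: the solid green slab in the row, at crop (668,382) / px (277,185), beside maple. The grey jaw face is at about crop (175,160), roughly 27 mm off the yellow block. I'll set up the bar frame and a move planner.

```bash
cat >> h.py <<'E'
TH=np.radians(1.8); O=np.array([685.6,312.2])
RB=np.array([[np.cos(TH),-np.sin(TH)],[np.sin(TH),np.cos(TH)]])
def bar(p): return RB.T@(np.array(p)[:2]-O)
def wld(b): return O+RB@np.array(b)
from scipy.spatial.transform import Rotation as Ro
def pose():
    s=bot.state(); R=Ro.from_quat(s["orientation"]).as_matrix()
    print("t",round(float(s["t"]),2),"bar",np.round(bar(s["eef_pos"]),1),"z",round(s["eef_pos"][2],1),"yaw",round(np.degrees(np.arctan2(R[1,0],R[0,0]))-1.8,2),"F bar",np.round(RB.T@np.array(s["ft_force"])[:2],1),"Fz",round(s["ft_force"][2],1),"w",round(float(s["grip_width"]),1))
    return s,R
def go(b,z,yaw):  # bar coords, yaw deg rel. bar
    s,R=pose(); y0=np.degrees(np.arctan2(R[1,0],R[0,0]))-1.8
    w=wld(b); d=np.array([*w,z])-s["eef_pos"]
    a=np.radians(yaw+1.8)
    Rn=np.array([[np.cos(a),np.sin(a),0],[np.sin(a),-np.cos(a),0],[0,0,-1]])
    print("rz",round(y0-yaw,1),"then cm",np.round(Rn.T@d/10,2),"| now-axes",np.round(R.T@d/10,2))
E
python3 - <<'E'
from h import *
d=cam("top")
hsv=cv2.cvtColor(d["img"],cv2.COLOR_RGB2HSV); m=(hsv[:,:,0]>100)&(hsv[:,:,0]<125)&(hsv[:,:,1]>120)&(hsv[:,:,2]>60)
q=max(cv2.findContours(m.astype(np.uint8),0,1)[0],key=cv2.contourArea)[:,0]
w=np.array([px2w(d,p,26)[:2] for p in q]); ins=w[(np.abs(w[:,1]-62)<290)]
lo=ins[ins[:,0]<706.5-(ins[:,1]-62.8)*.0314]; hi=ins[ins[:,0]>706.5-(ins[:,1]-62.8)*.0314]
for e in (lo,hi): print("edge",np.polyfit(e[:,1],e[:,0],1), np.degrees(np.arctan(np.polyfit(e[:,1],e[:,0],1)[0])))
print("jaw",bar(px2w(d,(153.5,130),24)))
for n,p in (("red",(462.6,-257.7)),("green",(471.7,-99.8)),("maple",(479.2,35.7))): print(n,bar(p))
print("tin", bar(px2w(d,(173,198),65)))
rb=bar((462.6,-257.7))
go((rb[0]-83,rb[1]),60,0)
E
```

```text
edge [-2.73488853e-02  6.98215371e+02] -1.5665851999436875
edge [-2.76087626e-02  7.19197383e+02] -1.5814638385995734
jaw [-50.75315877 -42.06417144]
red [-240.79095456 -562.61418948]
green [-226.735686  -405.0779415]
maple [-214.98322894 -269.88038327]
tin [-257.16422644 -105.88155233]
t 1.0 bar [-576.1 -853.1] z 205.4 yaw 11.94 F bar [ 0.9 -0. ] Fz -0.0 w 93.8
rz 11.9 then cm [ 25.23 -29.05  14.54] | now-axes [ 30.7  -23.2   14.54]
```

```bash
sed -i 's/TH=np.radians(1.8); O=np.array(\[685.6,312.2\])/DEG=1.57; TH=np.radians(DEG); O=np.array([687.0,312.2])/; s/-1\.8,2)/-DEG,2)/; s/-1\.8$/-DEG/; s/yaw+1\.8/yaw+DEG/' h.py; grep -n "DEG\|1\.8" h.py | cut -c1-90
```

```text
31:DEG=1.57; TH=np.radians(DEG); O=np.array([687.0,312.2])
38:    print("t",round(float(s["t"]),2),"bar",np.round(bar(s["eef_pos"]),1),"z",round(s["e
41:    s,R=pose(); y0=np.degrees(np.arctan2(R[1,0],R[0,0]))-DEG
43:    a=np.radians(yaw+DEG)
```

Call:
jog_arm(
  moves=[
    [0,0,6.2,0,0,0,0.2],
    [0,0,6.1,0,0,0,0.2],
    [0,0,0,3.1,-3.65,1.8,0.2],
    [0,0,0,3.1,-3.65,1.8,0.2],
    [0,0,0,3.1,-3.65,1.8,0.2],
    [0,0,0,3.1,-3.65,1.8,0.2],
    [0,0,0,3.1,-3.65,1.8,0.2],
    [0,0,0,3.1,-3.65,1.8,0.2],
    [0,0,0,3.1,-3.65,1.8,0.2],
    [0,0,0,3.1,-3.65,1.8,0.2],
    [0,0,0,0,0,0,0.2],
  ],
)

```text
t: 2.38
eef_pos: [377.3, -257.0, 60.0]
orientation: [1.0, 0.015, -0.001, -0.002]
ft_force: [-0.4, 0.4, -0.6]
grip_width: 37.8
gripper_force: 0.0
```

Call:
jog_arm(
  moves=[
    [0,0,0,0,0.2,2.7,0.2],
    [0,0,0,0,0,2.5,0.2],
    [0,0,0,1.0,0,0,0.2],
    [0,0,0,0.7,0,0,0.2],
    [0,0,0,0.5,0,0,0.2],
    [0,0,0,0.5,0,0,0.2],
    [0,0,0,0.5,0,0,0.2],
    [0,0,0,0.5,0,0,0.2],
    [0,0,0,0.5,0,0,0.2],
    [0,0,0,0.5,0,0,0.2],
    [0,0,0,0.5,0,0,0.2],
    [0,0,0,0.5,0,0,0.2],
  ],
)

```text
t: 3.88
eef_pos: [434.8, -261.2, 9.4]
orientation: [1.0, 0.012, 0.0, 0.0]
ft_force: [-0.8, 0.4, -0.9]
grip_width: 37.6
gripper_force: 0.5
```

```bash
python3 - <<'E'
from h import *
pose(); d=cam("top")
for r in rects(d):
    if r[0]in("red","fence"): print(*r,bar(r[1]))
E
```

```text
t 3.88 bar [-267.8 -566.3] z 9.4 yaw -0.14 F bar [-0.7  0.4] Fz -0.9 w 37.6
red [ 501.  -262.6] [68.5 80.7] 0.1 [329. 174.] [-201.6786837  -569.48814609]
fence [706.5  62.8] [ 26.9 614.3] 1.8 [222. 107.] [  12.65955853 -249.84064036]
```

Call:
jog_arm(
  moves=[
    [0,0,0,0.8,0,0,0.2],
    [0,0,0,1.2,0,0,0.2],
    [0,0,0,1.5,0,0,0.2],
    [0,0,0,1.5,0,0,0.2],
    [0,0,0,1.5,0,0,0.2],
    [0,0,0,1.5,0,0,0.2],
    [0,0,0,1.5,0,0,0.2],
    [0,0,0,1.5,0,0,0.2],
    [0,0,0,1.5,0,0,0.2],
    [0,0,0,1.2,0,0,0.2],
    [0,0,0,0.8,0,0,0.2],
    [0,0,0,0.4,0,0,0.2],
  ],
)

```text
t: 5.42
eef_pos: [583.3, -257.3, 9.5]
orientation: [1.0, 0.013, -0.0, 0.0]
ft_force: [-3.6, -0.7, 3.4]
grip_width: 37.6
gripper_force: 2.2
```

```bash
python3 - <<'E'
from h import *
pose(); d=cam("top")
for r in rects(d):
    if r[0]in("red",): print(*r,bar(r[1]))
E
```

```text
t 5.42 bar [-119.3 -566.4] z 9.5 yaw -0.12 F bar [-3.6 -0.6] Fz 3.4 w 37.6
red [ 655.7 -241.4] [44.5 52. ] 85.3 [323. 123.] [ -46.45591573 -552.53461239]
```

Call:
jog_arm(
  moves=[
    [0,0,0,0.3,0,0,0.2],
    [0,0,0,0.3,0,0,0.2],
    [0,0,0,0.2,0,0,0.2],
    [0,0,0,0.2,0,0,0.2],
    [0,0,0,0.2,0,0,0.2],
  ],
)

```text
t: 6.1
eef_pos: [595.2, -256.9, 9.5]
orientation: [1.0, 0.013, -0.0, -0.0]
ft_force: [-3.5, -0.9, 2.3]
grip_width: 37.5
gripper_force: 1.6
```

Call:
jog_arm(
  moves=[
    [0,0,0,0.2,0,0,0.2],
    [0,0,0,0.15,0,0,0.2],
    [0,0,0,0.15,0,0,0.2],
  ],
)

```text
t: 6.48
eef_pos: [600.2, -256.8, 9.4]
orientation: [1.0, 0.013, -0.0, -0.0]
ft_force: [-2.9, -0.1, 2.8]
grip_width: 38.1
gripper_force: 1.6
```

Call:
jog_arm(
  moves=[
    [0,0,0,0.15,0,0,0.2],
    [0,0,0,0.1,0,0,0.2],
    [0,0,0,0.1,0,0,0.2],
  ],
)

```text
t: 6.85
eef_pos: [603.7, -256.7, 9.5]
orientation: [1.0, 0.013, -0.0, -0.0]
ft_force: [-3.5, -0.4, 3.5]
grip_width: 37.6
gripper_force: 1.6
```

Call:
jog_arm(
  moves=[
    [0,0,0,0.15,0,0,0.2],
    [0,0,0,0.1,0,0,0.2],
    [0,0,0,0.1,0,0,0.2],
  ],
)

```text
t: 7.22
eef_pos: [606.4, -256.6, 9.4]
orientation: [1.0, 0.013, -0.001, -0.0]
ft_force: [-6.1, -0.3, 5.2]
grip_width: 37.5
gripper_force: 3.3
```

Call:
jog_arm(
  moves=[
    [0,0,0,0.1,0,0,0.2],
    [0,0,0,0.05,0,0,0.2],
    [0,0,0,0,0,0,0.2],
  ],
)

```text
t: 7.6
eef_pos: [606.4, -256.7, 9.5]
orientation: [1.0, 0.013, -0.002, -0.0]
ft_force: [-9.0, 0.7, 6.3]
grip_width: 37.6
gripper_force: 4.4
```

```bash
python3 - <<'E'
from h import *
pose()
E
```

```text
t 7.6 bar [ -96.1 -566.5] z 9.5 yaw -0.11 F bar [-9.  1.] Fz 6.3 w 37.6
```

Call:
jog_arm(
  moves=[
    [0,0,0,-2.0,0,0,0.2],
    [0,0,-6,0,0,-4.0,0.2],
    [0,0,0,2.9,3.85,0,0.2],
    [0,0,0,2.9,3.85,0,0.2],
    [0,0,-10.5,0,0,0,0.2],
    [0,0,-10.5,0,0,0,0.2],
    [0,0,-10.5,0,0,0,0.2],
    [0,0,-10.5,0,0,0,0.2],
    [0,0,-10.5,0,0,0,0.2],
    [0,0,-10.5,0,0,0,0.2],
    [0,0,-10.5,0,0,0,0.2],
    [0,0,-10.5,0,0,0,0.2],
  ],
)

```text
t: 9.1
eef_pos: [657.5, -325.9, 49.4]
orientation: [0.696, 0.718, 0.001, 0.001]
ft_force: [0.4, -0.6, 0.6]
grip_width: 37.8
gripper_force: 0.0
```

```bash
python3 - <<'E'
from h import *
go((-45,-640),9,90); d=cam("top")
for r in rects(d):
    if r[0]in("red",): print(*r,bar(r[1]))
save(d,"top1.png",3,(220,80,420,220))
E
```

```text
t 9.1 bar [ -46.9 -637. ] z 49.4 yaw 90.22 F bar [ 0.4 -0.6] Fz 0.6 w 37.8
rz 0.2 then cm [-0.3   0.19  4.04] | now-axes [-0.29  0.18  4.04]
red [ 660.2 -258.4] [93.8 80.8] 0.0 [328. 121.] [ -42.42337513 -569.65152264]
```

View pics/top1.png

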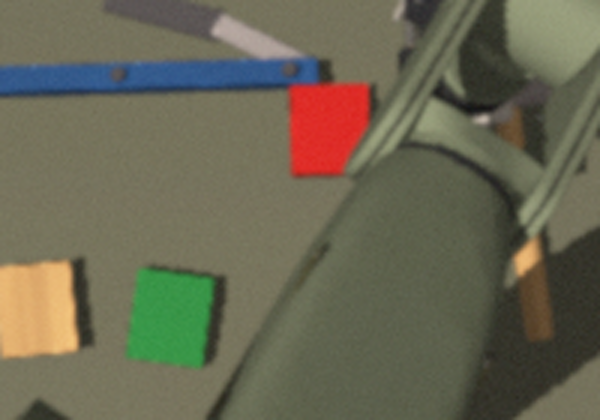

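Call:
jog_arm(
  moves=[
    [0,0,0.2,0,0.1,2.0,0.2],
    [0,0,0,0.3,0,2.0,0.2],
    [0,0,0,0.5,0,0,0.2],
    [0,0,0,0.5,0,0,0.2],
    [0,0,0,0.5,0,0,0.2],
    [0,0,0,0.5,0,0,0.2],
    [0,0,0,0.5,0,0,0.2],
    [0,0,0,0.6,0,0,0.2],
    [0,0,0,0.8,0,0,0.2],
    [0,0,0,1.2,0,0,0.2],
    [0,0,0,1.6,0,0,0.2],
    [0,0,0,2.0,0.02,0,0.2],
  ],
)

```text
t: 10.65
eef_pos: [655.2, -237.1, 10.4]
orientation: [0.699, 0.715, -0.001, 0.001]
ft_force: [-2.0, -6.0, 2.9]
grip_width: 37.7
gripper_force: 2.9
```

Call:
jog_arm(
  moves=[
    [0,0,0,2.0,0.02,0,0.2],
    [0,0,0,2.0,0.02,0,0.2],
    [0,0,0,2.0,0.02,0,0.2],
    [0,0,0,2.0,0.02,0,0.2],
    [0,0,0,2.0,0.02,0,0.2],
    [0,0,0,2.0,0.02,0,0.2],
    [0,0,0,2.0,0.02,0,0.2],
    [0,0,0,2.0,0.02,0,0.2],
    [0,0,0,2.0,0.02,0,0.2],
    [0,0,0,2.0,0.02,0,0.2],
    [0,0,0,1.2,0,0,0.2],
    [0,0,0,0.5,0,0,0.2],
  ],
)

```text
t: 12.15
eef_pos: [650.7, -19.3, 9.5]
orientation: [0.699, 0.715, -0.002, -0.001]
ft_force: [-2.8, -6.8, 4.7]
grip_width: 37.6
gripper_force: 3.6
```

```bash
python3 - <<'E'
from h import *
pose(); d=cam("top")
for r in rects(d):
    if r[0]in("red",): print(*r,bar(r[1]))
E
```

```text
t 12.15 bar [ -45.4 -330.4] z 9.5 yaw 89.78 F bar [-3.  -6.7] Fz 4.7 w 37.6
red [666.   41.4] [57.7 45.1] 0.0 [229. 121.] [ -28.41156002 -270.12297802]
```

Call:
jog_arm(
  moves=[
    [0,0,0,0.8,0,0,0.2],
    [0,0,0,1.5,0,0,0.2],
    [0,0,0,2.0,0.02,0,0.2],
    [0,0,0,2.0,0.02,0,0.2],
    [0,0,0,2.0,0.02,0,0.2],
    [0,0,0,2.0,0.02,0,0.2],
    [0,0,0,2.0,0.02,0,0.2],
    [0,0,0,2.0,0.02,0,0.2],
    [0,0,0,1.6,0,0,0.2],
    [0,0,0,1.0,0,0,0.2],
    [0,0,0,0.6,0,0,0.2],
    [0,0,0,0.3,0,0,0.2],
  ],
)

```text
t: 13.7
eef_pos: [646.4, 156.9, 9.0]
orientation: [0.699, 0.715, -0.005, -0.001]
ft_force: [-4.7, -9.7, 6.5]
grip_width: 37.7
gripper_force: 4.9
```

```bash
python3 - <<'E'
from h import *
pose(); d=cam("top")
for r in rects(d):
    if r[0]in("red",): print(*r,bar(r[1]))
save(d,"top2.png",4,(100,80,250,200))
E
```

```text
t 13.7 bar [ -44.9 -154.1] z 9.0 yaw 89.79 F bar [-4.9 -9.6] Fz 6.5 w 37.7
```

View pics/top2.png

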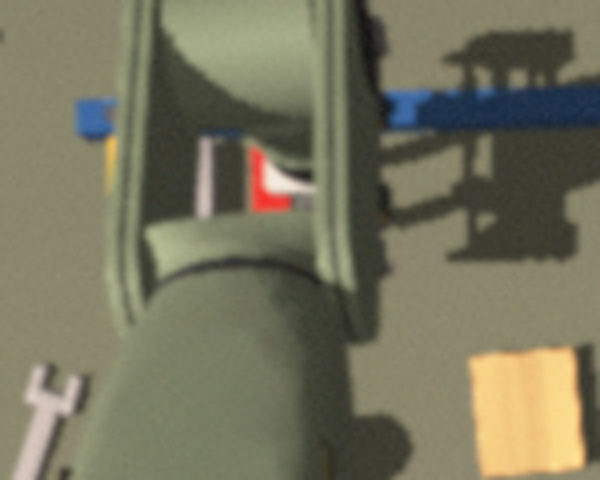

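Call:
jog_arm(
  moves=[
    [0,0,0,0.4,-0.03,0,0.2],
    [0,0,0,0.5,-0.03,0,0.2],
    [0,0,0,0.4,-0.03,0,0.2],
    [0,0,0,0.3,-0.03,0,0.2],
    [0,0,0,0.2,0,0,0.2],
  ],
)

```text
t: 14.38
eef_pos: [645.7, 175.7, 9.0]
orientation: [0.699, 0.715, -0.003, -0.001]
ft_force: [-2.9, -7.1, 5.3]
grip_width: 38.3
gripper_force: 3.5
```

```bash
python3 - <<'E'
from h import *
pose()
E
```

```text
t 14.38 bar [ -45.  -135.3] z 9.0 yaw 89.73 F bar [-3.1 -7. ] Fz 5.3 w 38.3
```

Call:
jog_arm(
  moves=[
    [0,0,0,0.15,0,0,0.2],
    [0,0,0,0.15,0,0,0.2],
    [0,0,0,0.1,0,0,0.2],
  ],
)

```text
t: 14.75
eef_pos: [645.6, 179.4, 9.0]
orientation: [0.699, 0.715, -0.003, -0.001]
ft_force: [-2.3, -6.8, 4.3]
grip_width: 37.7
gripper_force: 3.6
```

Call:
jog_arm(
  moves=[
    [0,0,0,0.1,0,0,0.2],
    [0,0,0,0.1,0,0,0.2],
    [0,0,0,0.1,0,0,0.2],
  ],
)

```text
t: 15.12
eef_pos: [645.5, 182.4, 9.0]
orientation: [0.699, 0.715, -0.003, -0.001]
ft_force: [-3.2, -7.0, 5.1]
grip_width: 37.2
gripper_force: 3.6
```

Call:
jog_arm(
  moves=[
    [0,0,0,0.1,0,0,0.2],
    [0,0,0,0.1,0,0,0.2],
    [0,0,0,0.1,0,0,0.2],
  ],
)

```text
t: 15.5
eef_pos: [645.4, 185.3, 9.0]
orientation: [0.699, 0.715, -0.003, -0.001]
ft_force: [-3.2, -6.8, 4.6]
grip_width: 37.3
gripper_force: 3.7
```

Call:
jog_arm(
  moves=[
    [0,0,0,0.1,0,0,0.2],
    [0,0,0,0.1,0,0,0.2],
    [0,0,0,0.1,0,0,0.2],
  ],
)

```text
t: 15.88
eef_pos: [645.5, 187.1, 9.0]
orientation: [0.699, 0.715, -0.004, -0.0]
ft_force: [-2.4, -11.0, 5.8]
grip_width: 37.9
gripper_force: 5.6
```

Call:
jog_arm(
  moves=[
    [0,0,0,0.1,0,0,0.2],
    [0,0,0,0.05,0,0,0.2],
    [0,0,0,0,0,0,0.2],
  ],
)

```text
t: 16.25
eef_pos: [645.5, 187.2, 9.0]
orientation: [0.699, 0.715, -0.005, 0.001]
ft_force: [-3.0, -13.6, 6.1]
grip_width: 37.7
gripper_force: 6.5
```

Call:
jog_arm(
  moves=[
    [0,0,0,0.05,0,0,0.2],
    [0,0,0,0,0,0,0.2],
    [0,0,0,0,0,0,0.2],
    [0,0,0,0,0,0,0.2],
    [0,0,0,0,0,0,0.2],
  ],
)

```text
t: 16.88
eef_pos: [645.5, 187.2, 9.0]
orientation: [0.699, 0.715, -0.005, 0.001]
ft_force: [-4.4, -14.8, 6.5]
grip_width: 37.9
gripper_force: 7.0
```

```bash
python3 - <<'E'
from h import *
pose()
E
```

```text
t 16.88 bar [ -44.9 -123.8] z 9.0 yaw 89.75 F bar [ -4.8 -14.7] Fz 6.5 w 37.9
```

Call:
jog_arm(
  moves=[
    [0,0,0,-2.0,0,0,0.2],
    [0,0,0,0,0,-5.0,0.2],
    [0,0,0,-3.8,-3.8,0,0.2],
    [0,0,0,-3.8,-3.8,0,0.2],
    [0,0,0,-3.8,-3.8,0,0.2],
    [0,0,0,-3.8,-3.8,0,0.2],
    [0,0,0,-3.8,-3.8,0,0.2],
    [0,0,0,-3.8,-3.8,0,0.2],
    [0,0,0,-3.8,-3.8,0,0.2],
    [0,0,10.0,0,0,0,0.2],
    [0,0,10.0,0,0,0,0.2],
    [0,0,10.0,0,0,0,0.2],
  ],
)

```text
t: 18.38
eef_pos: [388.0, -98.8, 59.2]
orientation: [0.862, 0.506, 0.001, -0.001]
ft_force: [1.3, 0.0, -0.3]
grip_width: 38.0
gripper_force: 0.0
```

Call:
jog_arm(
  moves=[
    [0,0,10.0,0,0,0,0.2],
    [0,0,10.0,0,0,0,0.2],
    [0,0,10.0,0,0,0,0.2],
    [0,0,10.0,0,0,0,0.2],
    [0,0,10.0,0,0,0,0.2],
    [0,0,9.75,0,0,0,0.2],
  ],
)

```text
t: 19.12
eef_pos: [388.1, -98.6, 59.2]
orientation: [1.0, 0.01, 0.0, -0.001]
ft_force: [0.4, -0.6, 0.5]
grip_width: 37.5
gripper_force: 0.0
```

```bash
python3 - <<'E'
from h import *
d=cam("top")
for r in rects(d):
    if r[0] in ("red","green","maple"): print(*r,bar(r[1]).round(1))
b=bar((471.7,-99.8)); print(b)
go((b[0]-84,b[1]),9,0)
E
```

```text
red [644.7 231.4] [91.9 77. ] 3.1 [166. 128.] [-44.5 -79.6]
green [ 247.4 -324.4] [89.7 71.8] 59.3 [353. 262.] [-456.9 -624.3]
green [473.4 -99.9] [73.5 84.2] 81.9 [276. 182.] [-224.8 -406.1]
maple [479.   35.1] [96.4 81.6] 5.6 [231. 183.] [-215.5 -271.3]
maple [ 598.2 -443.3] [171.2  29.5] 7.1 [392. 143.] [-109.5 -752.8]
maple [724.5 518.3] [ 18.5 151.9] 36.9 [ 73. 102.] [ 43.1 205. ]
maple [925.  282.4] [ 39.5 461.2] 5.7 [151.  36.] [237.1 -36.3]
[-226.50725089 -405.94649314]
t 19.18 bar [-310.  -402.5] z 59.2 yaw -0.63 F bar [0.2 1.1] Fz -0.2 w 37.7
rz -0.6 then cm [-0.05  0.35  5.02] | now-axes [-0.05  0.36  5.02]
```

```bash
cat >> h.py <<'E'
def sides(d,color,c,z=20,hl=45,hw=38,yaw=0):
    """edge lines of slab near bar-centre c; upsampled image; returns offsets/slopes in slab-aligned bar frame"""
    k=6; im=cv2.resize(d["img"],None,fx=k,fy=k,interpolation=cv2.INTER_CUBIC)
    hsv=cv2.cvtColor(im,cv2.COLOR_RGB2HSV); H,S,V=[hsv[:,:,i].astype(int) for i in range(3)]
    m={"red":((H<8)|(H>172))&(S>140)&(V>90),"green":(H>45)&(H<75)&(S>120)&(V>50),"maple":(H>8)&(H<22)&(S>85)&(V>140)}[color]
    u,v=w2px(d,[*wld(c),z])[0]
    n,lab=cv2.connectedComponents(m.astype(np.uint8)); l=lab[int(v*k),int(u*k)]
    q=max(cv2.findContours((lab==l).astype(np.uint8),0,1)[0],key=cv2.contourArea)[:,0]
    b=np.array([bar(px2w(d,((p[0]+.5)/k-.5,(p[1]+.5)/k-.5),z)) for p in q]); mid=(b.max(0)+b.min(0))/2; e=b-mid
    for nm,ax,sg,h in (("+x",0,1,hl),("-x",0,-1,hl),("+y",1,1,hw),("-y",1,-1,hw)):
        o=1-ax; ho=hw if ax==0 else hl
        s=e[(sg*e[:,ax]>h*.75)&(abs(e[:,o])<ho*.75)]
        if len(s)<30: print(color,nm,"few"); continue
        p=np.polyfit(s[:,o],s[:,ax],1)
        print(color,nm,"at",round(p[1]+mid[ax],1),"slope deg",round(np.degrees(np.arctan(p[0])),2))
E
python3 - <<'E'
from h import *
d=cam("top"); sides(d,"red",(-44,-80))
E
```

```text
red +x at 2.0 slope deg -0.39
red -x at -90.9 slope deg -1.91
red +y at -40.4 slope deg -0.6
red -y at -117.8 slope deg -0.08
```

Call:
jog_arm(
  moves=[
    [0,0,-0.6,0,0.35,2.5,0.2],
    [0,0,0,0.5,0,2.5,0.2],
    [0,0,0,0.8,0,0,0.2],
    [0,0,0,0.6,0,0,0.2],
    [0,0,0,0.5,0,0,0.2],
    [0,0,0,0.5,0,0,0.2],
    [0,0,0,0.5,0,0,0.2],
    [0,0,0,0.5,0,0,0.2],
    [0,0,0,0.5,0,0,0.2],
    [0,0,0,0.5,0,0,0.2],
    [0,0,0,0.6,0,0,0.2],
    [0,0,0,0.8,0,0,0.2],
  ],
)

```text
t: 20.72
eef_pos: [451.7, -100.5, 9.2]
orientation: [1.0, 0.018, -0.0, -0.0]
ft_force: [-1.4, -0.0, -0.5]
grip_width: 37.5
gripper_force: 0.5
```

Call:
jog_arm(
  moves=[
    [0,0,0.4,1.0,0,0,0.2],
    [0,0,0,1.3,0,0,0.2],
    [0,0,0,1.6,0,0,0.2],
    [0,0,0,1.6,0,0,0.2],
    [0,0,0,1.6,0,0,0.2],
    [0,0,0,1.6,0,0,0.2],
    [0,0,0,1.6,0,0,0.2],
    [0,0,0,1.3,0,0,0.2],
    [0,0,0,0.9,0,0,0.2],
    [0,0,0,0.6,0,0,0.2],
    [0,0,0,0.4,0,0,0.2],
    [0,0,0,0.2,0,0,0.2],
  ],
)

```text
t: 22.22
eef_pos: [588.2, -96.8, 9.5]
orientation: [1.0, 0.015, -0.0, -0.0]
ft_force: [-4.3, -0.8, 2.6]
grip_width: 37.7
gripper_force: 1.9
```

```bash
python3 - <<'E'
from h import *
go((-99,-406),9,0)
E
```

```text
t 22.23 bar [-109.9 -406.1] z 9.5 yaw 0.12 F bar [-4.4 -0.7] Fz 2.6 w 37.7
rz 0.1 then cm [ 1.09 -0.01  0.05] | now-axes [ 1.09 -0.01  0.05]
```

Call:
jog_arm(
  moves=[
    [0,0,0,0.3,0,0,0.2],
    [0,0,0,0.3,0,0,0.2],
    [0,0,0,0.2,0,0,0.2],
    [0,0,0,0.15,0,0,0.2],
    [0,0,0,0.15,0,0,0.2],
    [0,0,0,0.1,0,0,0.2],
  ],
)

```text
t: 22.98
eef_pos: [600.4, -96.4, 9.5]
orientation: [1.0, 0.015, 0.0, 0.0]
ft_force: [-2.9, 0.1, 1.8]
grip_width: 37.7
gripper_force: 1.6
```

Call:
jog_arm(
  moves=[
    [0,0,0,0.1,0,0,0.2],
    [0,0,0,0.1,0,0,0.2],
    [0,0,0,0.1,0,0,0.2],
    [0,0,0,0.1,0,0,0.2],
  ],
)

```text
t: 23.48
eef_pos: [601.8, -96.4, 9.4]
orientation: [1.0, 0.015, -0.003, -0.0]
ft_force: [-11.4, -1.2, 9.5]
grip_width: 37.9
gripper_force: 5.4
```

Call:
jog_arm(
  moves=[
    [0,0,0,-2.0,0,0,0.2],
    [0,0,-6,0,0,-4.0,0.2],
    [0,0,0,2.95,3.7,0,0.2],
    [0,0,0,2.95,3.7,0,0.2],
    [0,0,-10.5,0,0,0,0.2],
    [0,0,-10.5,0,0,0,0.2],
    [0,0,-10.5,0,0,0,0.2],
    [0,0,-10.5,0,0,0,0.2],
    [0,0,-10.5,0,0,0,0.2],
    [0,0,-10.5,0,0,0,0.2],
    [0,0,-10.5,0,0,0,0.2],
    [0,0,-10.5,0,0,0,0.2],
  ],
)

```text
t: 24.98
eef_pos: [654.2, -162.5, 49.6]
orientation: [0.695, 0.719, 0.001, 0.001]
ft_force: [-0.3, -0.4, 0.1]
grip_width: 37.5
gripper_force: 0.0
```

```bash
python3 - <<'E'
from h import *
go((-45,-470),9,90); d=cam("top"); sides(d,"green",(-40,-400))
E
```

```text
t 24.98 bar [ -45.8 -473.6] z 49.6 yaw 90.45 F bar [-0.3 -0.4] Fz 0.1 w 37.5
rz 0.5 then cm [0.36 0.08 4.06] | now-axes [0.36 0.07 4.06]
green +x at 342.9 slope deg 1.72
green -x at -798.5 slope deg 1.18
green +y at 421.6 slope deg 0.69
green -y at -1099.6 slope deg -3.58
```

Call:
jog_arm(
  moves=[
    [0,0,0.4,0,0.1,2.0,0.2],
    [0,0,0,0.4,0,2.0,0.2],
    [0,0,0,0.5,0,0,0.2],
    [0,0,0,0.5,0,0,0.2],
    [0,0,0,0.5,0,0,0.2],
    [0,0,0,0.5,0,0,0.2],
    [0,0,0,0.5,0,0,0.2],
    [0,0,0,0.6,0,0,0.2],
    [0,0,0,0.9,0,0,0.2],
    [0,0,0,1.3,0,0,0.2],
    [0,0,0,1.7,0,0,0.2],
    [0,0,0,2.0,0.01,0,0.2],
  ],
)

```text
t: 26.52
eef_pos: [651.2, -69.8, 10.0]
orientation: [0.699, 0.715, -0.001, 0.001]
ft_force: [-2.6, -5.2, 1.7]
grip_width: 37.9
gripper_force: 2.8
```

```bash
python3 - <<'E'
from h import *
go((-45,-225),9,90)
E
```

```text
t 26.52 bar [ -46.3 -380.9] z 10.0 yaw 89.71 F bar [-2.7 -5.1] Fz 1.7 w 37.9
rz -0.3 then cm [15.59  0.13  0.1 ] | now-axes [15.59  0.05  0.05]
```

Call:
jog_arm(
  moves=[
    [0,0,0,2.0,0.01,0,0.2],
    [0,0,0,2.0,0.01,0,0.2],
    [0,0,0,2.0,0.01,0,0.2],
    [0,0,0,2.0,0.01,0,0.2],
    [0,0,0,2.0,0.01,0,0.2],
    [0,0,0,1.6,0,0,0.2],
    [0,0,0,1.1,0,0,0.2],
    [0,0,0,0.8,0,0,0.2],
    [0,0,0,0.5,0,0,0.2],
    [0,0,0,0.3,0,0,0.2],
  ],
)

```text
t: 27.78
eef_pos: [647.3, 72.2, 9.8]
orientation: [0.699, 0.715, -0.003, 0.0]
ft_force: [-4.0, -8.8, 4.9]
grip_width: 37.9
gripper_force: 4.3
```

```bash
python3 - <<'E'
from h import *
go((-45,-204),9,90)
E
```

```text
t 27.77 bar [ -46.3 -238.8] z 9.8 yaw 89.8 F bar [-4.3 -8.7] Fz 4.9 w 37.9
rz -0.2 then cm [3.48 0.13 0.08] | now-axes [3.48 0.11 0.07]
```

Call:
jog_arm(
  moves=[
    [0,0,0,0.7,-0.02,0,0.2],
    [0,0,0,0.7,-0.02,0,0.2],
    [0,0,0,0.6,0,0,0.2],
    [0,0,0,0.4,0,0,0.2],
    [0,0,0,0.3,0,0,0.2],
    [0,0,0,0.2,0,0,0.2],
  ],
)

```text
t: 28.52
eef_pos: [646.4, 101.2, 9.8]
orientation: [0.699, 0.715, -0.003, 0.0]
ft_force: [-4.3, -8.7, 4.9]
grip_width: 37.5
gripper_force: 4.1
```

```bash
python3 - <<'E'
from h import *
pose()
E
```

```text
t 28.52 bar [ -46.4 -209.8] z 9.8 yaw 89.77 F bar [-4.6 -8.6] Fz 4.9 w 37.5
```

Call:
jog_arm(
  moves=[
    [0,0,0,0.2,-0.02,0,0.2],
    [0,0,0,0.15,-0.02,0,0.2],
    [0,0,0,0.15,0,0,0.2],
    [0,0,0,0.15,0,0,0.2],
  ],
)

```text
t: 29.02
eef_pos: [646.1, 108.0, 9.8]
orientation: [0.699, 0.715, -0.002, 0.0]
ft_force: [-3.0, -7.7, 4.2]
grip_width: 37.7
gripper_force: 3.6
```

Call:
jog_arm(
  moves=[
    [0,0,0,0.1,0,0,0.2],
    [0,0,0,0.1,0,0,0.2],
    [0,0,0,0.1,0,0,0.2],
  ],
)

```text
t: 29.4
eef_pos: [646.1, 110.9, 9.8]
orientation: [0.699, 0.715, -0.002, 0.0]
ft_force: [-3.0, -6.8, 4.5]
grip_width: 37.9
gripper_force: 3.6
```

Call:
jog_arm(
  moves=[
    [0,0,0,0.1,0,0,0.2],
    [0,0,0,0.1,0,0,0.2],
    [0,0,0,0.1,0,0,0.2],
  ],
)

```text
t: 29.78
eef_pos: [646.2, 111.2, 9.9]
orientation: [0.699, 0.716, -0.004, 0.002]
ft_force: [-3.3, -14.9, 5.1]
grip_width: 37.4
gripper_force: 7.3
```

Call:
jog_arm(
  moves=[
    [0,0,0,0,0,0,0.2],
    [0,0,0,0,0,0,0.2],
    [0,0,0,0,0,0,0.2],
    [0,0,0,0,0,0,0.2],
  ],
)

```text
t: 30.28
eef_pos: [646.3, 111.2, 9.9]
orientation: [0.699, 0.715, -0.004, 0.002]
ft_force: [-3.5, -13.1, 4.4]
grip_width: 37.4
gripper_force: 6.5
```

Call:
jog_arm(
  moves=[
    [0,0,0,-2.0,0,0,0.2],
    [0,0,0,0,0,-5.0,0.2],
    [0,0,0,-1.2,-5.0,0,0.2],
    [0,0,0,-1.2,-5.0,0,0.2],
    [0,0,0,-1.2,-5.0,0,0.2],
    [0,0,0,-1.2,-5.0,0,0.2],
    [0,0,0,-1.2,-5.0,0,0.2],
    [0,0,10.0,0,0,0,0.2],
    [0,0,10.0,0,0,0,0.2],
    [0,0,10.0,0,0,0,0.2],
    [0,0,10.0,0,0,0,0.2],
    [0,0,10.0,0,0,0,0.2],
  ],
)

```text
t: 31.78
eef_pos: [399.3, 31.0, 59.6]
orientation: [0.937, 0.35, 0.001, -0.0]
ft_force: [0.1, -0.7, 0.1]
grip_width: 37.4
gripper_force: 0.0
```

Call:
jog_arm(
  moves=[
    [0,0,10.0,0,0,0,0.2],
    [0,0,10.0,0,0,0,0.2],
    [0,0,10.0,0,0,0,0.2],
    [0,0,9.2,0,0,0,0.2],
  ],
)

```text
t: 32.28
eef_pos: [399.3, 31.0, 59.5]
orientation: [1.0, 0.015, 0.0, -0.001]
ft_force: [0.1, -0.5, -0.1]
grip_width: 37.6
gripper_force: 0.0
```

```bash
python3 - <<'E'
from h import *
go((-292,-270.5),9,0)
d=cam("top")
for r in rects(d):
    if r[0] in ("red","green","maple"): print(*r,bar(r[1]).round(1))
sides(d,"red",(-44,-80));sides(d,"green",(-44,-156))
E
```

```text
t 32.27 bar [-295.3 -273.2] z 59.5 yaw 0.17 F bar [ 0.1 -0.5] Fz -0.1 w 37.6
rz 0.2 then cm [ 0.33 -0.27  5.05] | now-axes [ 0.33 -0.27  5.05]
red [644.4 233.9] [91.8 72.6] 2.6 [165. 128.] [-44.7 -77.1]
green [ 248.5 -325. ] [89.9 73. ] 58.5 [353. 262.] [-455.8 -624.9]
green [ 306.2 -173.1] [89.  74.4] 85.7 [302. 242.] [-394.  -474.7]
green [647.7 157.1] [88.2 72.3] 0.5 [191. 126.] [ -43.5 -154. ]
maple [483.1  35.3] [88.  81.3] 5.2 [232. 180.] [-211.4 -271.2]
maple [ 565.2 -447.4] [237.7  29.9] 7.4 [394. 154.] [-142.6 -756. ]
maple [724.8 518.1] [ 19.3 152.6] 36.7 [ 73. 101.] [ 43.4 204.8]
maple [925.2 282.4] [ 43.5 461.3] 6.2 [150.  36.] [237.3 -36.3]
red +x at 2.0 slope deg -0.39
red -x at -91.0 slope deg -2.11
red +y at -40.4 slope deg -0.59
red -y at -112.7 slope deg 0.29
green +x at 0.6 slope deg -0.67
green -x at -88.2 slope deg 0.09
green +y at -117.3 slope deg 0.33
green -y at -192.4 slope deg -0.53
```

Call:
jog_arm(
  moves=[
    [0,0,0.2,0,-0.2,2.5,0.2],
    [0,0,0,0.4,0,2.5,0.2],
    [0,0,0,0.7,0,0,0.2],
    [0,0,0,0.5,0,0,0.2],
    [0,0,0,0.5,0,0,0.2],
    [0,0,0,0.5,0,0,0.2],
    [0,0,0,0.5,0,0,0.2],
    [0,0,0,0.5,0,0,0.2],
    [0,0,0,0.5,0,0,0.2],
    [0,0,0,0.6,0,0,0.2],
    [0,0,0,0.8,0,0,0.2],
    [0,0,0,1.2,0,0,0.2],
  ],
)

```text
t: 33.83
eef_pos: [466.7, 34.8, 9.4]
orientation: [1.0, 0.016, 0.0, 0.0]
ft_force: [0.1, 0.6, -0.8]
grip_width: 37.8
gripper_force: 0.3
```

```bash
python3 - <<'E'
from h import *
go((-96,-270.5),9,0)
E
```

```text
t 33.83 bar [-227.8 -271.3] z 9.4 yaw 0.32 F bar [0.1 0.6] Fz -0.8 w 37.8
rz 0.3 then cm [13.18 -0.08  0.04] | now-axes [ 1.318e+01 -1.000e-02  4.000e-02]
```

Call:
jog_arm(
  moves=[
    [0,0,0.2,1.5,0,0,0.2],
    [0,0,0,1.6,0,0,0.2],
    [0,0,0,1.6,0,0,0.2],
    [0,0,0,1.6,0,0,0.2],
    [0,0,0,1.6,0,0,0.2],
    [0,0,0,1.3,0,0,0.2],
    [0,0,0,0.9,0,0,0.2],
    [0,0,0,0.6,0,0,0.2],
    [0,0,0,0.4,0,0,0.2],
    [0,0,0,0.2,0,0,0.2],
  ],
)

```text
t: 35.08
eef_pos: [578.9, 38.1, 9.4]
orientation: [1.0, 0.015, -0.0, -0.0]
ft_force: [-1.9, 0.6, 0.9]
grip_width: 37.4
gripper_force: 1.1
```

```bash
python3 - <<'E'
from h import *
go((-96,-270.5),9,0)
E
```

```text
t 35.08 bar [-115.5 -271. ] z 9.4 yaw 0.12 F bar [-1.9  0.6] Fz 0.9 w 37.4
rz 0.1 then cm [ 1.95 -0.05  0.04] | now-axes [ 1.96 -0.05  0.04]
```

Call:
jog_arm(
  moves=[
    [0,0,0,0.4,0,0,0.2],
    [0,0,0,0.4,0,0,0.2],
    [0,0,0,0.3,0,0,0.2],
    [0,0,0,0.2,0,0,0.2],
    [0,0,0,0.15,0,0,0.2],
    [0,0,0,0.15,0,0,0.2],
  ],
)

```text
t: 35.83
eef_pos: [594.9, 38.6, 9.5]
orientation: [1.0, 0.015, -0.0, 0.0]
ft_force: [-1.9, -0.5, 0.9]
grip_width: 37.6
gripper_force: 0.7
```

Call:
jog_arm(
  moves=[
    [0,0,0,0.1,0,0,0.2],
    [0,0,0,0.1,0,0,0.2],
    [0,0,0,0.1,0,0,0.2],
    [0,0,0,0.1,0,0,0.2],
  ],
)

```text
t: 36.33
eef_pos: [597.7, 38.7, 9.4]
orientation: [1.0, 0.015, -0.002, 0.0]
ft_force: [-7.0, -1.3, 6.7]
grip_width: 37.6
gripper_force: 3.2
```

Call:
jog_arm(
  moves=[
    [0,0,0,0.1,0,0,0.2],
    [0,0,0,0,0,0,0.2],
  ],
)

```text
t: 36.58
eef_pos: [597.7, 38.7, 9.4]
orientation: [1.0, 0.015, -0.003, 0.0]
ft_force: [-7.9, -0.7, 6.0]
grip_width: 37.7
gripper_force: 3.7
```

Call:
jog_arm(
  moves=[
    [0,0,0,-2.0,0,0,0.2],
    [0,0,-6,0,0,-4.0,0.2],
    [0,0,0,3.0,3.6,0,0.2],
    [0,0,0,3.0,3.6,0,0.2],
    [0,0,-10.5,0,0,0,0.2],
    [0,0,-10.5,0,0,0,0.2],
    [0,0,-10.5,0,0,0,0.2],
    [0,0,-10.5,0,0,0,0.2],
    [0,0,-10.5,0,0,0,0.2],
    [0,0,-10.5,0,0,0,0.2],
    [0,0,-10.5,0,0,0,0.2],
    [0,0,-10.5,0,0,0,0.2],
  ],
)

```text
t: 38.08
eef_pos: [650.2, -25.3, 49.7]
orientation: [0.694, 0.72, 0.001, 0.001]
ft_force: [0.0, 0.9, -0.6]
grip_width: 37.8
gripper_force: 0.0
```

```bash
python3 - <<'E'
from h import *
go((-45,-335),9,90)
E
```

```text
t 38.08 bar [ -46.  -336.4] z 49.7 yaw 90.46 F bar [0.  0.9] Fz -0.6 w 37.8
rz 0.5 then cm [0.14 0.1  4.07] | now-axes [0.14 0.09 4.07]
```

Call:
jog_arm(
  moves=[
    [0,0,0.4,0,0.1,2.0,0.2],
    [0,0,0,0.3,0,2.0,0.2],
    [0,0,0,0.5,0,0,0.2],
    [0,0,0,0.5,0,0,0.2],
    [0,0,0,0.5,0,0,0.2],
    [0,0,0,0.5,0,0,0.2],
    [0,0,0,0.5,0,0,0.2],
    [0,0,0,0.5,0,0,0.2],
    [0,0,0,0.6,0,0,0.2],
    [0,0,0,0.5,0,0,0.2],
    [0,0,0,0.3,0,0,0.2],
    [0,0,0,0.2,0,0,0.2],
  ],
)

```text
t: 39.58
eef_pos: [649.3, 24.0, 9.7]
orientation: [0.699, 0.715, 0.0, 0.0]
ft_force: [0.2, -3.2, 2.2]
grip_width: 37.4
gripper_force: 1.4
```

```bash
python3 - <<'E'
from h import *
pose()
E
```

```text
t 39.58 bar [ -45.6 -287.1] z 9.7 yaw 89.71 F bar [ 0.1 -3.2] Fz 2.2 w 37.4
```

Call:
jog_arm(
  moves=[
    [0,0,0,0.2,0,0,0.2],
    [0,0,0,0.2,0.02,0,0.2],
    [0,0,0,0.2,0.02,0,0.2],
    [0,0,0,0.15,0.02,0,0.2],
  ],
)

```text
t: 40.08
eef_pos: [649.1, 31.3, 9.3]
orientation: [0.699, 0.715, -0.0, -0.0]
ft_force: [-0.7, -3.7, 2.4]
grip_width: 37.8
gripper_force: 1.7
```

Call:
jog_arm(
  moves=[
    [0,0,0,0.1,0.02,0,0.2],
    [0,0,0,0.1,0,0,0.2],
    [0,0,0,0.1,0,0,0.2],
  ],
)

```text
t: 40.45
eef_pos: [649.1, 34.1, 9.3]
orientation: [0.699, 0.715, -0.0, -0.0]
ft_force: [-2.0, -4.4, 1.8]
grip_width: 37.1
gripper_force: 2.1
```

Call:
jog_arm(
  moves=[
    [0,0,0,0.1,0,0,0.2],
    [0,0,0,0.1,0,0,0.2],
    [0,0,0,0.1,0,0,0.2],
  ],
)

```text
t: 40.83
eef_pos: [649.4, 35.2, 9.4]
orientation: [0.699, 0.715, -0.001, 0.001]
ft_force: [-0.8, -10.2, 2.7]
grip_width: 37.5
gripper_force: 5.0
```

Call:
jog_arm(
  moves=[
    [0,0,0,0.1,0,0,0.2],
    [0,0,0,0,0,0,0.2],
    [0,0,0,0,0,0,0.2],
    [0,0,0,0,0,0,0.2],
    [0,0,0,0,0,0,0.2],
  ],
)

```text
t: 41.45
eef_pos: [649.4, 35.2, 9.4]
orientation: [0.699, 0.715, -0.002, 0.002]
ft_force: [-2.6, -10.9, 1.9]
grip_width: 37.1
gripper_force: 5.4
```

Call:
jog_arm(
  moves=[
    [0,0,0,0.1,0,0,0.2],
    [0,0,0,0.03,0,0,0.2],
    [0,0,0,0,0,0,0.2],
    [0,0,0,0,0,0,0.2],
    [0,0,0,0,0,0,0.2],
  ],
)

```text
t: 42.08
eef_pos: [649.5, 35.2, 9.4]
orientation: [0.699, 0.715, -0.003, 0.002]
ft_force: [-1.9, -14.0, 2.4]
grip_width: 37.6
gripper_force: 6.7
```

Call:
jog_arm(
  moves=[
    [0,0,0,-2.5,0,0,0.2],
    [0,0,0,0,0,-5.0,0.2],
    [0,0,0,-3.0,-2.0,-4.0,0.2],
    [0,0,0,-4.0,-4.0,0,0.2],
    [0,0,0,-4.0,-4.0,0,0.2],
    [0,0,0,-4.0,-4.0,0,0.2],
    [0,0,0,-4.0,-4.0,0,0.2],
    [0,0,0,-4.0,-4.0,0,0.2],
  ],
)

```text
t: 43.08
eef_pos: [434.9, -220.1, 99.3]
orientation: [0.699, 0.715, 0.001, 0.0]
ft_force: [0.4, -0.2, 0.2]
grip_width: 37.4
gripper_force: 0.0
```

```bash
python3 - <<'E'
from h import *
pose(); d=cam("top")
for c,y in (("red",-80),("green",-156),("maple",-230)): sides(d,c,(-44,y))
s=cam("scene")
a=cv2.resize(d["img"][90:170,120:270],None,fx=5,fy=5,interpolation=cv2.INTER_CUBIC)
b=cv2.resize(s["img"][190:290,190:340],None,fx=4,fy=4,interpolation=cv2.INTER_CUBIC)
cv2.imwrite("pics/fin_top.png",a[:,:,::-1]); cv2.imwrite("pics/fin_scene.png",b[:,:,::-1])
for r in rects(d): print(r[0],r[1],r[3])
E
```

```text
t 43.08 bar [-266.6 -525.1] z 99.3 yaw 89.72 F bar [ 0.4 -0.2] Fz 0.2 w 37.4
red +x at 2.0 slope deg -0.28
red -x at -90.9 slope deg -1.88
red +y at -40.4 slope deg -0.59
red -y at -112.6 slope deg 0.09
green +x at 0.5 slope deg -0.39
green -x at -88.2 slope deg 0.4
green +y at -117.3 slope deg 0.37
green -y at -187.8 slope deg 0.4
maple +x at 1.7 slope deg 1.5
maple -x at -89.4 slope deg 0.96
maple +y at -192.1 slope deg 0.56
maple -y at -267.3 slope deg -0.91
red [644.5 234. ] 2.9
green [ 228.6 -354.9] 57.3
green [647.7 158.6] 0.6
maple [ 612.2 -441.2] 7.9
maple [637. 333.] 1.1
maple [648.8  81. ] 2.5
maple [724.5 518.3] 37.0
maple [925.3 282.4] 5.7
fence [706.1  62.7] 1.7
yellow [634.4 329.4] 1.1
```

View pics/fin_top.png

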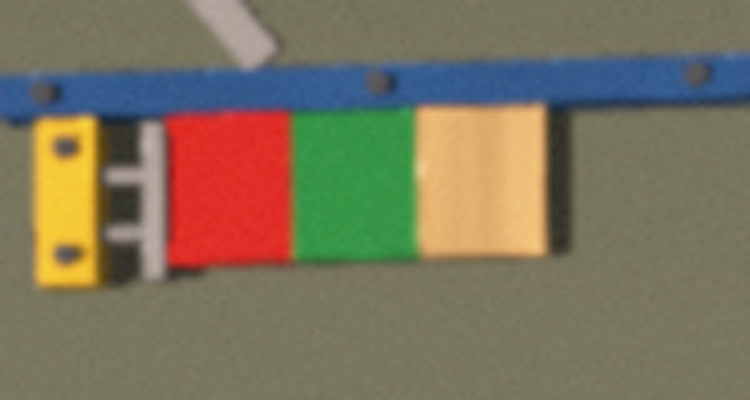

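View pics/fin_scene.png

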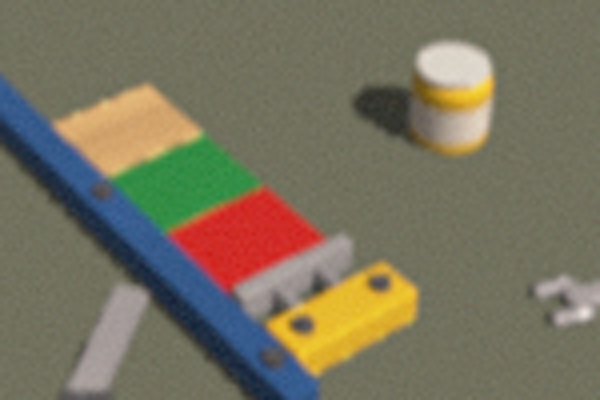

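The final views show red, green and maple in one closed row. In the top crop red spans x 168–293, green 293–417 and maple 417–547, with red against the jaw and all three on the bar. The tin stands undisturbed, and the arm is clear.

```bash
python3 -c "
from bench import workorder
print(workorder.finish_job())"
```

```text
the job is handed in; nothing more can be done
None
```

I packed red, green and maple in order along the bar, with red against the steel jaw and no visible gaps. Each got a held end press of 13–15 N at the wrist, the tin, hammer and wrench were not touched, and I handed the job in at about 43 s; no verdict came back.

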